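# Load-test a microscope focus return spring

### The arm

A 7-joint arm with a two-finger parallel gripper is mounted at the origin on the work surface. World frame = base frame: x ahead of the robot, y to its left, z up, the work surface at z = 0. Lengths are in mm, angles in rad, forces in N, time in s.
With the tool pointing down it reaches from about 425 to 825 mm from the base axis. Payload 3.6 kg.
Tool frame: the origin (TCP) lies at the very end of the fingers, on their centre line; the grasp point (between the pads) lies 19 mm behind it; z points along the fingers, y is the line along which they close (so a half turn about z gives the same grasp; the last joint's range is limited). The gripper opens to 93 mm and grips with 3 to 60 N. Pads are 15 mm wide; open, the fingers measure 128 mm over their backs; the gripper's body (75 mm by 188 mm) begins 65 mm behind the grasp point.
Start: joints at [1.274, 0.615, -0.013, 1.423, 0.008, 1.103, -0.04], TCP at [173.889, -626.278, 218.64] pointing down, gripper open.
Joint ranges: [-3.12, 3.12], [-0.3, 2.06], [-1.34, 1.32], [0.26, 2.42], [-1.36, 4.5], [0.01, 1.98], [-2.84, 2.84]. Speed limits (rad/s): [2.79, 2.79, 3.14, 3.14, 3.14, 3.14, 3.14].

### API

Orientations are given as [roll, pitch, yaw] about the fixed x, y, z axes, in that order (R = Rz(yaw) Ry(pitch) Rx(roll)).
In Python, from cell import telemetry, imaging, ticket gives the robot as it stands. The module is installed in compiled form; this text tells all that it offers.
- The arm moves only by the shell command python3 -m crank 'ROWS' [FORCE]. ROWS is JSON, a list of rows, each a list of 3 entries, a list of its own where there are three numbers: the turn, a rotation vector about the tool's x, y, z in degrees, then the shift along the tool's x, y, z in cm, then the opening, from 0 (shut) to 1 (fully open). In form: [[[wx, wy, wz], [x, y, z], claw], ...]. A call has 1 to 20 rows; each row shifts and turns the commanded pose from where the row before left it, along the tool's axes as they then stand; what a row does not reach is not made up. A row lasts 1/8 s, in which the tool goes at most 62.5 mm and 10.7 degrees, less where a joint would pass 70% of its speed; a pose out of reach is approached as far as the arm can. A call is refused whole if a number of a shift passes 6.25 or a number of a turn 10.7, either way. A call with a gripper value outside its range is refused whole. The fingers move at their own pace and stop on an object; FORCE is the grip in N (left out, the last holds). Time passes only in rows, so rows that do not move let the fingers close. It gives the time, the measured TCP pose, the force, the opening and the grip force at its end, in the units of the state.
- telemetry.sense(): the state, without advancing time (a new reading comes with each control period).
- imaging.camera(name): name is "side" or "top"; returns (picture, depth): 400x640x3 uint8, red, green, blue; 400x640 float32, mm along the optical axis (not along the pixel's ray), 0 where there is no reading.
- imaging.get_calibration(name): a dict with "K" (3x3 intrinsics, pixels), "k1" (the pictures are not rectified: a ray, as slopes to the right and down, at radius r is drawn at 1 + k1 r^2 times it, then the intrinsics apply), "position" and "rotation" of the camera in the world. Camera axes: x right, y up, looking along -z (the intrinsics and any distortion apply to the point x, -y, -z); pixel columns grow to the right and rows downward; lengths in mm; the calibration is good to about 2 mm. A picture is of the moment at which its call begins. get_calibration takes no time and is no camera call.
- ticket.job_done(): hands the job in; it is judged then, once.
The state is a dict: "clock": time; "joint_positions": joint angles; "qvel": joint speeds; "tau": joint torques, N m; "eef_pos": TCP position; "tool_rot": TCP orientation; "wrist_force": force on the tool from outside, world axes, zero at the start; "moment": the same for the moment, N m; "opening": finger opening in mm; "grip_force": force on a finger pad.
Only numpy, scipy, OpenCV 4.12 (cv2) and the standard library are available. Lean on these libraries where they do the work, as an engineer would, in place of code of your own. Each camera call takes 0.05 s, during which the arm holds its last target. There are 200 camera calls.

### The job

Stand the spring unit from the blue pad fully down in the round well of the spring tester, press straight down on its brass cap with the closed fingers at a steady 12 newtons for about a second (never more than 20), and see whether the loaded cap's top stays above the tester's red pointer or sinks below it. Then let go and stand the unit upright in the green tray if it stayed above, or in the red tray if it sank below. Leave the spare unit on the grey pad and the other things as they are.

Things in the scene. Friction and masses are not known exactly. Their poses are not given: they have to be found in the camera images.
- spring_1_grip (a point): loose spring unit, about 220 g: dark upright steel barrel, 34 mm diameter, 44 mm high, foot chamfered 2.5 mm, bright grip band 26 to 38 mm up; a coil spring with a brass cap stands out of its top, 74 mm high in all unloaded. This point: on the barrel's axis, mid grip band (the height to grip), 32 mm above the underside; z axis up. Both units look alike; one spring is sound, one soft (half as stiff)
- spring_2_grip (a point): loose spring unit, about 220 g: dark upright steel barrel, 34 mm diameter, 44 mm high, foot chamfered 2.5 mm, bright grip band 26 to 38 mm up; a coil spring with a brass cap stands out of its top, 74 mm high in all unloaded. This point: on the barrel's axis, mid grip band (the height to grip), 32 mm above the underside; z axis up. Both units look alike; one spring is sound, one soft (half as stiff)
- cap_1: flat round brass cap of spring unit 1, 24 mm diameter, 4 mm thick; origin at the centre of its top face, z up. It slides straight down against the spring (unknown stiffness, 0.5 to 2 N/mm), 23 mm at most, then it is solid; springs back when let go
- cap_2: flat round brass cap of spring unit 2, 24 mm diameter, 4 mm thick; origin at the centre of its top face, z up. It slides straight down against the spring (unknown stiffness, 0.5 to 2 N/mm), 23 mm at most, then it is solid; springs back when let go
- blue_pad_top (a point): centre of the top of the fixed blue pad, 90 x 90 mm, 6 mm thick; the unit to be tested stands on it
- grey_pad_top (a point): centre of the top of the fixed grey pad, 90 x 90 mm, 6 mm thick; the spare unit stands on it
- seat (a point): centre of the floor of the tester's round well, 37 mm diameter (1.5 mm play all round), 8 mm deep, 1.5 mm chamfer, ringed by a thin purple circle, in a fixed white base 130 x 130 mm whose top is 24 mm above the table. z up; +y points to the tester's scale column, 45 mm wide, 109 mm high above the table, its face 94 mm from this point; the other sides are free
- mark (a point): tip edge of the tester's fixed red pointer (plate 30 mm wide, 3 mm thick, on the column), upper face: the reference mark. 64 mm to the tester's +y from the well's axis, 61.5 mm above the well's floor: an unloaded cap in the well stands 12.5 mm above it. At 12 N a sound spring's cap stays 3 mm or more above it, a soft one's sinks 3 mm or more below
- green_tray_in (a point): centre of the inner floor of the fixed green tray, 120 x 120 mm outside, 18 mm high, walls 4 mm; x and y axes along its sides
- red_tray_in (a point): centre of the inner floor of the fixed red tray, same sizes as the green one
- objective_mid (a point): bystander: a microscope objective standing upright, 27 mm in diameter, 47 mm high; this point is its centre
- oil_mid (a point): bystander: a closed amber bottle 32 mm in diameter, 65 mm high; this point is its centre
- driver_grip (a point): bystander: a screwdriver 150 mm long lying on the table; this point is on its handle
Not all that is in view belongs to the job. Of the things that look like the part that bears green_tray_in, take the one that is nearest to the robot's base at the start.

How it is judged:
By the outcome, as a careful person would: the job done as asked, in the order asked, and still so for the second after the job is handed in, with the robot touching nothing.
It also fails if it takes over 64 s, if anything falls off the work surface, if the arm or the gripper's body presses on something with over 40 N, if the wrist force passes 120 N, or if a joint passes its speed limit or range.

## Working session

There is one attempt and no reset: what is moved stays moved. The work goes in short steps, Python scripts to look and compute and a shell command to move; the robot and the scene stay as the last step left them, time stands still between calls to the robot, and variables do not carry over. Pictures are saved under pics/ and viewed, at most 10 in all, crops included, and the job is handed in when it is done.

```bash
mkdir -p pics; cat > h.py <<'E'
import numpy as np, cv2
from cell import telemetry, imaging, ticket
def snap(n):
    p,d=imaging.camera(n); np.savez(f'{n}.npz',p=p,d=d); return p,d
def load(n):
    z=np.load(f'{n}.npz'); return z['p'],z['d']
def ray(n,u,v):
    c=imaging.get_calibration(n);K=np.array(c['K'])
    D=np.array([c['k1'],0,0,0,0],float)
    q=cv2.undistortPoints(np.array([[[u,v]]],float),K,D,None,None)[0,0]
    return np.array(c['position'],float),np.array(c['rotation'],float)@np.array([q[0],-q[1],-1.])
def onz(n,u,v,z):
    o,r=ray(n,u,v); return o+r*(z-o[2])/r[2]
def dep(n,u,v,d):
    o,r=ray(n,u,v); return o+r*d
def tri(a,ua,b,ub):
    o1,r1=ray(a,*ua);o2,r2=ray(b,*ub)
    s=np.linalg.lstsq(np.c_[r1,-r2],o2-o1,rcond=None)[0]
    p,q=o1+r1*s[0],o2+r2*s[1]; return (p+q)/2,np.linalg.norm(p-q)
E
python3 - <<'E'
from h import *
np.set_printoptions(precision=3,suppress=True)
print(telemetry.sense())
for n in('top','side'):
    p,d=snap(n); cv2.imwrite(f'pics/{n}0.png',p[:,:,::-1]); print(imaging.get_calibration(n))
E
```

```text
{'clock': 0.0, 'joint_positions': array([ 1.274,  0.616, -0.013,  1.425,  0.008,  1.103, -0.04 ]), 'qvel': array([-0.001, -0.002, -0.002, -0.002,  0.   , -0.001, -0.   ]), 'tau': array([ -0.001, -45.894,   0.209, -16.574,  -0.061,   0.02 ,   0.   ]), 'eef_pos': array([ 173.67 , -625.579,  217.47 ]), 'tool_rot': array([-3.139,  0.   ,  0.271]), 'wrist_force': array([ 0.669, -0.118, -0.139]), 'moment': array([-0.036, -0.033,  0.004]), 'grip_force': 0.0, 'opening': 92.84304432985743}
{'K': array([[362.947,   0.   , 318.011],
       [  0.   , 362.947, 199.429],
       [  0.   ,   0.   ,   1.   ]]), 'k1': 0.01522136868556919, 'position': array([ 443.829,  -91.3  , 1184.982]), 'rotation': array([ 0.143,  0.016, -1.569])}
{'K': array([[368.542,   0.   , 322.054],
       [  0.   , 368.542, 204.059],
       [  0.   ,   0.   ,   1.   ]]), 'k1': 0.01961467496598753, 'position': array([436.778, 556.472, 628.037]), 'rotation': array([ 0.9  ,  0.02 , -2.897])}
```

View pics/top0.png

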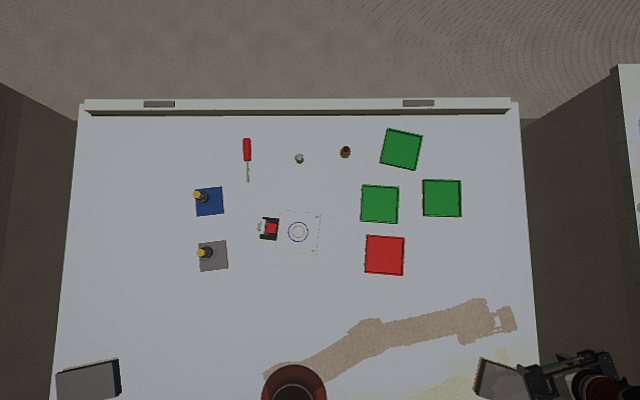

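View pics/side0.png

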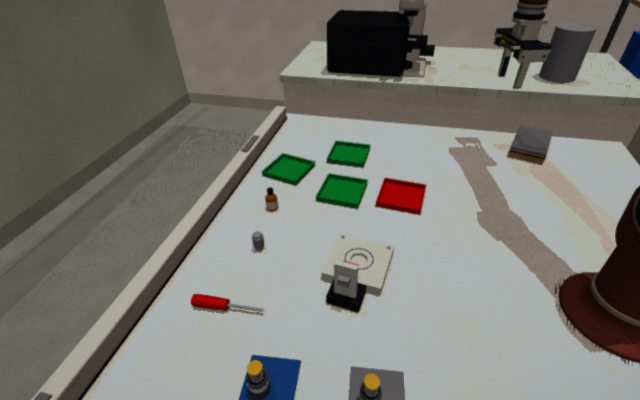

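Top view: blue pad (209,201) with its unit's brass cap at about (198,195). Grey pad (213,256), spare cap (203,252). Tester well (298,232), column at (268,229). Red tray (384,255). The green candidates are (401,149), (379,204) and (441,198); the base is at about (295,390), so (379,204) looks nearest. I'll check this with numbers.

```bash
sed -i "s/np.array(c\['rotation'\],float)@/Rotation.from_euler('xyz',c['rotation']).as_matrix()@/; 1a from scipy.spatial.transform import Rotation" h.py
cat > m.py <<'E'
from h import *
np.set_printoptions(precision=1,suppress=True)
def blobs(n,lo,hi,mn=15):
    p,d=load(n); h=cv2.cvtColor(p,cv2.COLOR_RGB2HSV)
    m=cv2.inRange(h,np.array(lo),np.array(hi))
    k,l,s,c=cv2.connectedComponentsWithStats(m)
    return [(c[i],s[i,4],s[i,:4],l==i) for i in range(1,k) if s[i,4]>=mn]
if __name__=='__main__':
    R={'brass':((18,120,90),(32,255,255)),'green':((50,120,50),(75,255,255)),'red':((0,180,100),(6,255,255)),'blue':((100,130,50),(118,255,255)),'purple':((119,40,50),(150,255,255))}
    for n in('top','side'):
        for c,(lo,hi) in R.items():
            for cc,a,bb,m in blobs(n,lo,hi):
                pts=np.argwhere(m)[:,::-1].astype(np.float32)
                z={'brass':80,'green':18,'red':18,'blue':6,'purple':24}[c]
                r=cv2.minAreaRect(pts)
                print(n,c,cc,a,'bbox',bb,'rectc',np.array(r[0]),np.array(r[1]),'z',z,onz(n,*r[0],z)[:2], 'corners',[onz(n,*q,z)[:2].round(0).tolist() for q in cv2.boxPoints(r)] if c in('green','blue','red') else '')
    p,d=load('top')
    for u,v in((208,208),(298,232),(312,240),(379,204),(384,255),(198,195),(350,300)):
        print((u,v),dep('top',u,v,d[v,u]))
    a=cv2.resize(p[170:280,180:420][:,:,::-1],None,fx=3.3,fy=3.3,interpolation=cv2.INTER_CUBIC);cv2.imwrite('pics/crop1.png',a)
E
python3 m.py
```

```text
top brass [196.3 194.1] 43 bbox [193 191   8   7] rectc [196.5 194. ] [7. 6.] z 80 [620.2 302.3] corners 
top brass [200.3 252.3] 47 bbox [197 249   8   8] rectc [200.3 252.2] [6.4 7.1] z 80 [442.  281.9] corners 
top green [400.7 148.8] 1208 bbox [380 128  43  42] rectc [401.1 148.4] [36.7 34.9] z 18 [ 782.3 -346.8] corners [[738.0, -275.0], [855.0, -302.0], [827.0, -420.0], [711.0, -391.0]]
top green [441.2 197.9] 1266 bbox [424 179  38  38] rectc [442.5 197.5] [37. 37.] z 18 [ 618.3 -474.7] corners [[679.0, -418.0], [679.0, -537.0], [558.0, -531.0], [558.0, -413.0]]
top green [379.2 203.7] 1304 bbox [360 185  39  38] rectc [379.5 203.5] [37.1 36.6] z 18 [ 598.9 -271.7] corners [[543.0, -208.0], [663.0, -217.0], [655.0, -336.0], [536.0, -326.0]]
top red [246.4 148.8] 122 bbox [244 138   6  22] rectc [246.5 148.5] [21.  5.] z 18 [783.2 165.3] corners [[819.0, 175.0], [819.0, 158.0], [747.0, 156.0], [747.0, 173.0]]
top red [270.9 227.5] 90 bbox [266 223  11  10] rectc [270.9 227.6] [9.4 9.4] z 18 [520.6  78.8] corners [[509.0, 96.0], [538.0, 91.0], [533.0, 61.0], [503.0, 67.0]]
top r
[... 1821 characters left out ...]
633.5  62.5] [29. 11.] z 6 [ -568.1 -1600.3] corners [[-627.0, -1851.0], [-680.0, -1858.0], [-518.0, -1390.0], [-474.0, -1383.0]]
side blue [280.2 376.6] 1293 bbox [251 356  49  44] rectc [273.1 378.7] [48.4 42.5] z 6 [604.3 280.7] corners [[636.0, 319.0], [657.0, 249.0], [570.0, 239.0], [557.0, 309.0]]
side blue [245.2 392.3] 143 bbox [239 379  15  21] rectc [246. 389.] [14. 20.] z 6 [642.4 307.2] corners [[647.0, 325.0], [661.0, 294.0], [638.0, 289.0], [625.0, 319.0]]
(208, 208) [585.4 288.3   6.8]
(298, 232) [506.5  -8.8  18.4]
(312, 240) [480.8 -54.   25. ]
(379, 204) [ 598.9 -272.     4.6]
(384, 255) [ 434.2 -284.2    5.3]
(198, 195) [616.5 296.2  83.8]
(350, 300) [ 293.4 -174.2    1.7]
```

View pics/crop1.png

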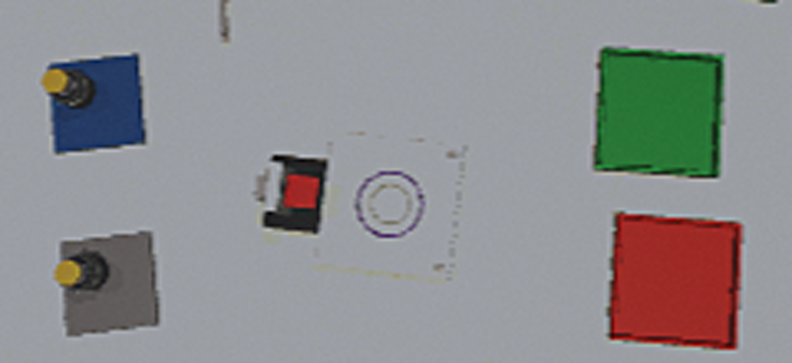

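The crop shows the purple ring centred at (390,204), which is pixel (298.2,231.8). The red pointer and column are to its left, i.e. world +y. The tray at pixel (379,204) is confirmed as an ordinary green tray. It is 658 mm from the base against 779 and 856 mm for the other two, so it is the one meant. The unit to test is on blue at about (619.5,303). Next I'll refine the well and the tester axis.

```bash
cat > w.py <<'E'
from m import *
for n,(x0,y0,x1,y1) in(('top',(284,218,314,248)),('side',(335,240,385,275))):
    p,d=load(n); f=p.astype(int); pu=(f[:,:,2]+f[:,:,0]-2*f[:,:,1])
    bu=f[:,:,2]-f[:,:,1]
    m=np.zeros(bu.shape,bool); sub=bu[y0:y1,x0:x1]; base=np.median(sub)
    m[y0:y1,x0:x1]=sub-base>12
    pts=np.argwhere(m)[:,::-1]; W=np.array([onz(n,u,v,24)[:2] for u,v in pts]).astype(np.float32)
    w=np.array([bu[v,u]-base for u,v in pts])
    c=np.median(W,0)
    from scipy.optimize import least_squares
    s=least_squares(lambda q:(np.hypot(*(W-q[:2]).T)-q[2])*np.sqrt(w/w.max()),[*c,25],loss='soft_l1').x
    print(n,len(pts),'well c,r',s)
for n in('top','side'):
  for cc,a,bb,m in blobs(n,(0,120,80),(8,255,255),5):
    if (n=='top' and 260<cc[0]<285) or(n=='side' and 330<cc[0]<365 and cc[1]>240):
        r=cv2.minAreaRect(np.argwhere(m)[:,::-1].astype(np.float32)); print(n,'ptr',a,r[0],[onz(n,*q,77.5)[:2].round(0).tolist() for q in cv2.boxPoints(r)],onz(n,*r[0],77.5))
p,d=load('top');print('ptr z',dep('top',271,228,d[228,271])[2])
# white base outline by depth
c=[(u,v) for v in range(195,270) for u in range(275,335) if 19<dep('top',u,v,d[v,u])[2]<30]
r=cv2.minAreaRect(np.array([onz('top',u,v,24)[:2] for u,v in c],np.float32)); print('base',r)
E
python3 w.py
```

```text
top 66 well c,r [508.   -8.   30.9]
side 145 well c,r [506.8 -10.2  31.3]
top ptr 97 (271.0, 227.5) [[531.0, 85.0], [531.0, 55.0], [503.0, 54.0], [503.0, 85.0]] [517.   69.7  77.5]
top ptr 18 (266.4390563964844, 392.951171875) [[60.0, 78.0], [61.0, 72.0], [30.0, 67.0], [29.0, 73.0]] [45.  72.5 77.5]
ptr z 75.05647537305617Traceback (most recent call last):
  File "w.py", line 19, in <module>
    c=[(u,v) for v in range(195,270) for u in range(275,335) if 19<dep('top',u,v,d[v,u])[2]<30]
                                                                   ~~~^^^^^^^^^^^^^^^^^^
  File "h.py", line 16, in dep
    o,r=ray(n,u,v); return o+r*d
        ~~~^^^^^^^
  File "h.py", line 9, in ray
    c=imaging.get_calibration(n);K=np.array(c['K'])
ValueError: time passes only in moves, steps and waits
```

```bash
python3 - <<'E'
s=open('h.py').read()
s=s.replace("def snap","import functools\n@functools.lru_cache(None)\ndef cal(n): return imaging.get_calibration(n)\ndef snap").replace("c=imaging.get_calibration(n)","c=cal(n)")
s+='''
def to(x,y,z,yaw=None):
    t=telemetry.sense();e=Rotation.from_euler('xyz',t['tool_rot'])
    y0=np.degrees(t['tool_rot'][2])
    print('shift cm',(e.inv().apply(np.array([x,y,z])-t['eef_pos'])/10).round(2),'turn z',None if yaw is None else round(y0-yaw,1),'clk',t['clock'],t['eef_pos'].round(1),t['tool_rot'].round(3),'F',t['wrist_force'].round(1),'open',round(t['opening'],1),'g',t['grip_force'])
'''
open('h.py','w').write(s)
E
python3 -m crank '[[[0,0,-9.6],[0,0,0],1],[[0,0,-9.6],[0,0,0],1],[[0,0,-9.6],[0,0,0],1],[[0,0,-9.6],[0,0,0],1],[[0,0,-9.6],[0,0,0],1],[[0,0,-9.7],[0,0,0],1],[[0,0,-9.7],[0,0,0],1],[[0,0,0],[0,0,0],1]]' | tail -c 600
python3 -c "
from h import *
to(520,-250,180,83);to(560,150,180,83);to(619.5,303,180,83)"
```

```text
clock: 1.1
eef_pos: [173.5, -626.0, 218.0]
tool_rot: [-3.141, -0.001, 1.445]
wrist_force: [-0.1, 0.7, -0.1]
opening: 93.2
grip_force: 0.0
shift cm [41.64 29.66  3.85] turn z -0.2 clk 1.1 [ 173.5 -626.   218. ] [-3.141e+00 -1.000e-03  1.445e+00] F [-0.1  0.7 -0.1] open 93.2 g 0.0
shift cm [81.83 28.61  3.91] turn z -0.2 clk 1.1 [ 173.5 -626.   218. ] [-3.141e+00 -1.000e-03  1.445e+00] F [-0.1  0.7 -0.1] open 93.2 g 0.0
shift cm [97.76 32.59  3.93] turn z -0.2 clk 1.1 [ 173.5 -626.   218. ] [-3.141e+00 -1.000e-03  1.445e+00] F [-0.1  0.7 -0.1] open 93.2 g 0.0
```

```bash
python3 -m crank '[[[0,0,0],[4.2,3,0],1],[[0,0,0],[4.2,3,0],1],[[0,0,0],[4.2,3,0],1],[[0,0,0],[4.2,3,0],1],[[0,0,0],[4.2,3,0],1],[[0,0,0],[4.2,3,0],1],[[0,0,0],[4.2,3,0],1],[[0,0,0],[4.2,3,0],1],[[0,0,0],[4,2.8,0],1],[[0,0,0],[4,2.8,0],1],[[0,0,0],[0,0,0],1]]' | tail -c 600
python3 -c "
from h import *
to(619.5,303,150,83)"
```

```text
clock: 2.48
eef_pos: [522.0, -244.3, 218.8]
tool_rot: [3.14, -0.004, 1.454]
wrist_force: [-0.2, -0.2, -0.4]
opening: 93.3
grip_force: 0.0
shift cm [55.47  3.26  7.08] turn z 0.3 clk 2.475 [ 522.  -244.3  218.8] [ 3.14  -0.004  1.454] F [-0.2 -0.2 -0.4] open 93.3 g 0.0
```

```bash
python3 -m crank '[[[0,0,0],[5,0.3,0],1],[[0,0,0],[5,0.3,0],1],[[0,0,0],[5,0.3,0],1],[[0,0,0],[5,0.3,0],1],[[0,0,0],[5,0.3,0],1],[[0,0,0],[5,0.3,0.7],1],[[0,0,0],[5,0.3,1],1],[[0,0,0],[5,0.3,1],1],[[0,0,0],[5,0.3,1.4],1],[[0,0,0],[5,0.3,1.4],1],[[0,0,0],[5.4,0.3,1.4],1],[[0,0,0],[0,0,0],1],[[0,0,0],[0,0,0],1]]' | tail -c 600
python3 - <<'E'
from h import *
to(619.5,303,19,83)
p,d=snap('side');cv2.imwrite('pics/s1.png',cv2.resize(p[200:400,150:450][:,:,::-1],None,fx=2.5,fy=2.5))
E
```

```text
clock: 4.1
eef_pos: [620.4, 293.7, 149.2]
tool_rot: [3.141, 0.003, 1.444]
wrist_force: [0.4, -0.7, 0.1]
opening: 93.2
grip_force: 0.0
shift cm [ 0.94 -0.21 13.02] turn z -0.2 clk 4.1 [620.4 293.7 149.2] [3.141e+00 3.000e-03 1.444e+00] F [ 0.4 -0.7  0.1] open 93.2 g 0.0
```

View pics/s1.png

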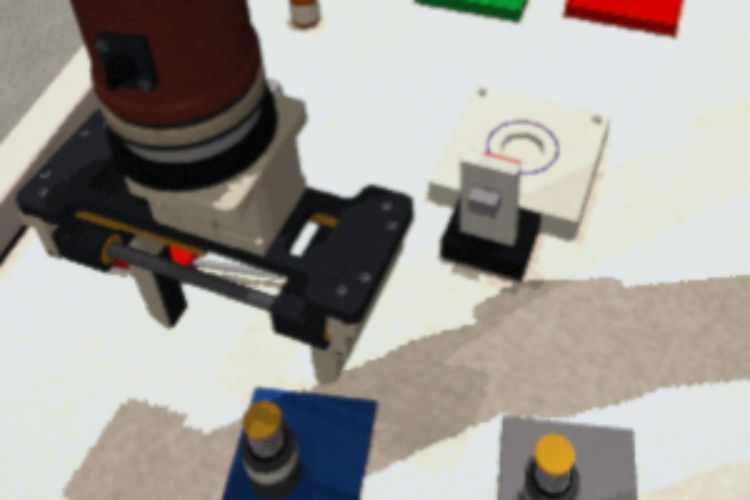

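The side view shows the open gripper straddling the blue-pad unit (cap at crop pixel (263,418)), with the fingers to either side. The path down is clear.

```bash
python3 -m crank '[[[0,0,0],[0.5,-0.1,0],1],[[0,0,0],[0.4,-0.1,0],1],[[0,0,0],[0,0,3],1],[[0,0,0],[0,0,3],1],[[0,0,0],[0,0,3],1],[[0,0,0],[0,0,2],1],[[0,0,0],[0,0,1],1],[[0,0,0],[0,0,0],1],[[0,0,0],[0,0,0],1]]' 25| tail -c 600
python3 -c "
from h import *
to(619.5,303,19,83)"
```

```text
clock: 5.28
eef_pos: [619.9, 305.5, 31.0]
tool_rot: [3.14, -0.002, 1.447]
wrist_force: [0.3, -0.1, 0.2]
opening: 92.9
grip_force: 0.0
shift cm [-0.26 -0.01  1.2 ] turn z -0.1 clk 5.275 [619.9 305.5  31. ] [ 3.140e+00 -2.000e-03  1.447e+00] F [ 0.3 -0.1  0.2] open 92.9 g 0.0
```

```bash
python3 -m crank '[[[0,0,0],[-0.25,0,0.6],1],[[0,0,0],[0,0,0.6],1],[[0,0,0],[0,0,0],1],[[0,0,0],[0,0,0],1],[[0,0,0],[0,0,0],0.3],[[0,0,0],[0,0,0],0.3],[[0,0,0],[0,0,0],0.3],[[0,0,0],[0,0,0],0.3],[[0,0,0],[0,0,0],0.3],[[0,0,0],[0,0,0],0.3]]' 25| tail -c 600
python3 -c "
from h import *
to(619.5,303,19,83);to(619.5,303,19,83)"
```

```text
clock: 6.52
eef_pos: [618.8, 302.4, 17.7]
tool_rot: [-3.142, -0.0, 1.447]
wrist_force: [0.3, 0.6, 0.2]
opening: 37.3
grip_force: 0.0
shift cm [ 0.06  0.06 -0.13] turn z -0.1 clk 6.525 [618.8 302.4  17.7] [-3.142 -0.     1.447] F [0.3 0.6 0.2] open 37.3 g 0.0
shift cm [ 0.06  0.06 -0.13] turn z -0.1 clk 6.525 [618.8 302.4  17.7] [-3.142 -0.     1.447] F [0.3 0.6 0.2] open 37.3 g 0.0
```

```bash
python3 -m crank '[[[0,0,0],[0,0,0],0.2],[[0,0,0],[0,0,0],0.2],[[0,0,0],[0,0,0],0.2],[[0,0,0],[0,0,0],0.2],[[0,0,0],[0,0,-2],0.2],[[0,0,0],[0,0,-3],0.2],[[0,0,0],[0,0,-4],0.2],[[0,0,0],[0,0,-3],0.2],[[0,0,0],[0,0,0],0.2]]' 25| tail -c 600
python3 - <<'E'
from h import *
to(507.4,-9,130,83)
p,d=snap('side');cv2.imwrite('pics/s2.png',cv2.resize(p[200:400,150:450][:,:,::-1],None,fx=2.5,fy=2.5))
E
```

```text
clock: 7.65
eef_pos: [620.1, 303.8, 141.6]
tool_rot: [3.136, -0.004, 1.447]
wrist_force: [0.1, -0.1, -2.7]
opening: 33.3
grip_force: 25.0
shift cm [-32.44  -7.34   0.98] turn z -0.1 clk 7.65 [620.1 303.8 141.6] [ 3.136 -0.004  1.447] F [ 0.1 -0.1 -2.7] open 33.3 g 24.997495114803314
```

View pics/s2.png

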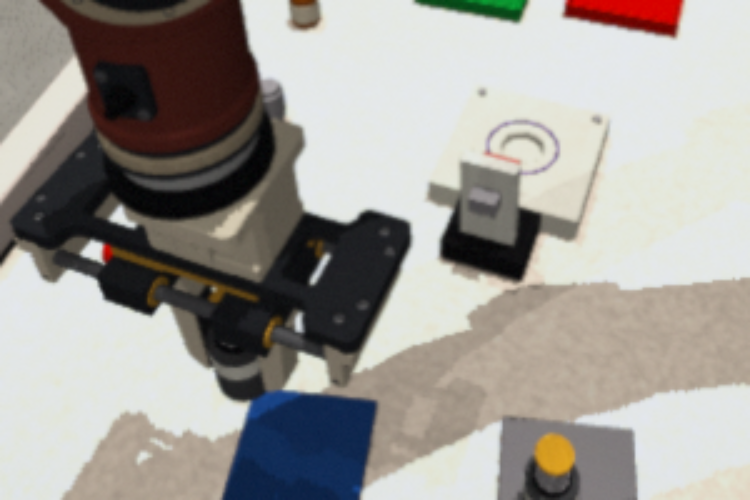

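The unit is held upright between the fingers at crop (240,370), and the blue pad is empty. Carrying it to the well, going above the column.

```bash
python3 -m crank '[[[0,0,0],[0,0,-4],0.2],[[0,0,0],[-4.6,-1.1,0],0.2],[[0,0,0],[-4.6,-1,0],0.2],[[0,0,0],[-4.6,-1,0],0.2],[[0,0,0],[-4.6,-1.1,0],0.2],[[0,0,0],[-4.6,-1,0],0.2],[[0,0,0],[-4.6,-1.1,0],0.2],[[0,0,0],[-4.8,-1,0],0.2],[[0,0,0],[0,0,2.5],0.2],[[0,0,0],[0,0,2.5],0.2],[[0,0,0],[0,0,2.5],0.2],[[0,0,0],[0,0,2.5],0.2],[[0,0,0],[0,0,2],0.2],[[0,0,0],[0,0,0],0.2],[[0,0,0],[0,0,0],0.2]]' | tail -c 600
python3 - <<'E'
from h import *
to(507.4,-9,29,83)
p,d=snap('side');cv2.imwrite('pics/s3.png',cv2.resize(p[180:330,250:470][:,:,::-1],None,fx=3.5,fy=3.5))
to(507.4,-9,29,83)
E
```

```text
clock: 9.57
eef_pos: [506.2, -9.9, 57.6]
tool_rot: [-3.141, -0.0, 1.447]
wrist_force: [1.7, 0.4, -2.5]
opening: 33.5
grip_force: 25.0
shift cm [0.11 0.11 2.86] turn z -0.1 clk 9.575 [506.2  -9.9  57.6] [-3.141 -0.     1.447] F [ 1.7  0.4 -2.5] open 33.5 g 24.997523948550224
shift cm [0.11 0.06 2.91] turn z -0.1 clk 9.625 [506.6 -10.   58.1] [ 3.141 -0.     1.447] F [-0.2 -0.9 -3. ] open 33.4 g 24.99751903116703
```

View pics/s3.png

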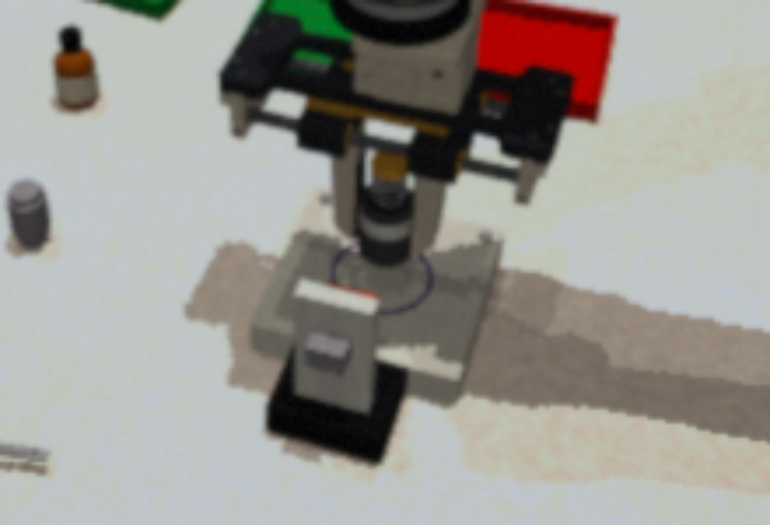

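The side crop shows the unit hanging upright over the purple ring, about 20 mm above the base. The unit's foot is at crop (385,255). Lowering it with small steps.

```bash
python3 -m crank '[[[0,0,0],[0.1,0.08,1],0.2],[[0,0,0],[0,0,0.8],0.2],[[0,0,0],[0,0,0.2],0.2],[[0,0,0],[0,0,0.2],0.2],[[0,0,0],[0,0,0.2],0.2],[[0,0,0],[0,0,0],0.2],[[0,0,0],[0,0,0],0.2]]' | tail -c 600
python3 - <<'E'
from h import *
to(507.4,-9,29,83)
E
```

```text
clock: 10.5
eef_pos: [507.4, -9.2, 33.8]
tool_rot: [3.141, -0.0, 1.447]
wrist_force: [-0.2, 0.4, -2.3]
opening: 33.6
grip_force: 25.0
shift cm [ 0.02 -0.01  0.48] turn z -0.1 clk 10.5 [507.4  -9.2  33.8] [ 3.141 -0.     1.447] F [-0.2  0.4 -2.3] open 33.6 g 24.997513666749
```

```bash
python3 -m crank '[[[0,0,0],[0,0,0.2],0.2],[[0,0,0],[0,0,0.2],0.2],[[0,0,0],[0,0,0.1],0.2],[[0,0,0],[0,0,0],0.2],[[0,0,0],[0,0,0],0.2]]' | tail -c 600
python3 - <<'E'
from h import *
to(507.4,-9,29,83)
E
```

```text
clock: 11.12
eef_pos: [507.4, -9.1, 28.7]
tool_rot: [3.142, -0.0, 1.447]
wrist_force: [0.2, -0.3, -2.0]
opening: 33.5
grip_force: 25.0
shift cm [ 0.01  0.   -0.03] turn z -0.1 clk 11.125 [507.4  -9.1  28.7] [ 3.142 -0.     1.447] F [ 0.2 -0.3 -2. ] open 33.5 g 24.9975498765707
```

```bash
python3 -m crank '[[[0,0,0],[0,0,0.1],0.2],[[0,0,0],[0,0,0],0.2],[[0,0,0],[0,0,0],0.2]]' | tail -c 500
python3 -m crank '[[[0,0,0],[0,0,0.05],0.2],[[0,0,0],[0,0,0],0.2],[[0,0,0],[0,0,0],0.2]]' | tail -c 500
```

```text
clock: 11.5
eef_pos: [507.3, -9.2, 27.7]
tool_rot: [-3.142, -0.0, 1.447]
wrist_force: [-0.2, 0.3, -2.2]
opening: 33.7
grip_force: 25.0
clock: 11.88
eef_pos: [507.3, -9.2, 27.6]
tool_rot: [3.141, 0.0, 1.447]
wrist_force: [-1.7, 0.7, 4.0]
opening: 33.2
grip_force: 25.0
```

```bash
python3 -m crank '[[[0,0,0],[0,0,0],0.65],[[0,0,0],[0,0,0],0.65],[[0,0,0],[0,0,0],0.65],[[0,0,0],[0,0,0],0.65],[[0,0,0],[0,0,-2],0.65],[[0,0,0],[0,0,-3],0.65],[[0,0,0],[0,0,-3],0.65],[[0,0,0],[0,0,-1.2],0.65],[[0,0,0],[0,0,0],0],[[0,0,0],[0,0,0],0],[[0,0,0],[0,0,0],0],[[0,0,0],[0,0,0],0],[[0,0,0],[0,0,0],0],[[0,0,0],[0,0,0],0],[[0,0,0],[0,0,0],0],[[0,0,0],[0,0,0],0]]' 5| tail -c 500
python3 - <<'E'
from m import *
to(507.4,-9,90,83)
p,d=snap('side');cv2.imwrite('pics/s4.png',cv2.resize(p[180:330,250:470][:,:,::-1],None,fx=3.5,fy=3.5))
for cc,a,bb,m in blobs('side',(18,120,60),(32,255,255)): print(cc,a,bb,onz('side',*cc,90))
E
```

```text
clock: 13.88
eef_pos: [507.3, -9.2, 119.2]
tool_rot: [3.141, -0.0, 1.447]
wrist_force: [0.6, -0.9, -0.4]
opening: 0.6
grip_force: 0.0
shift cm [0.  0.  2.9] turn z -0.1 clk 13.875 [507.3  -9.2 119.2] [ 3.1 -0.   1.4] F [ 0.6 -0.9 -0.4] open 0.6 g 0.0
[345.  172.4] 21 [341 171  10   4] [ 585.1 -241.3   90. ]
[363.1 188.3] 82 [346 184  42   9] [ 527.6 -181.4   90. ]
[359.6 237.7] 62 [355 234  10   8] [506.9  -5.3  90. ]
[371.5 381.5] 220 [364 373  16  18] [440.8 288.3  90. ]
```

View pics/s4.png

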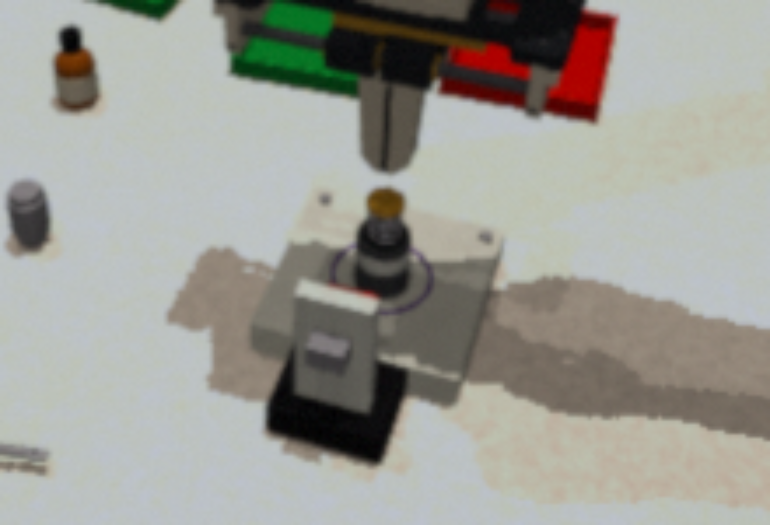

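The unit stands upright in the well, cap at crop (386,203), with the closed fingers directly above at (386,165). Pressing gradually.

```bash
python3 -m crank '[[[0,0,0],[0,0,1.5],0],[[0,0,0],[0,0,1.1],0],[[0,0,0],[0,0,0],0],[[0,0,0],[0,0,0],0]]' | tail -c 500
python3 -m crank '[[[0,0,0],[0,0,0.3],0],[[0,0,0],[0,0,0.2],0],[[0,0,0],[0,0,0.2],0],[[0,0,0],[0,0,0],0],[[0,0,0],[0,0,0],0]]' | tail -c 500
```

```text
clock: 14.42
eef_pos: [507.3, -9.1, 93.0]
tool_rot: [-3.141, -0.0, 1.447]
wrist_force: [1.2, -0.1, 0.2]
opening: 0.4
grip_force: 0.0
clock: 15.05
eef_pos: [507.8, -9.1, 86.8]
tool_rot: [3.14, -0.0, 1.447]
wrist_force: [-0.6, -0.6, 5.3]
opening: 0.2
grip_force: 2.6
```

```bash
python3 -m crank '[[[0,0,0],[0,0,0.1],0],[[0,0,0],[0,0,0.1],0],[[0,0,0],[0,0,0],0],[[0,0,0],[0,0,0],0]]' | tail -c 500
```

```text
clock: 15.55
eef_pos: [507.9, -9.1, 85.2]
tool_rot: [3.14, -0.0, 1.447]
wrist_force: [-1.1, -0.8, 8.5]
opening: 0.7
grip_force: 3.8
```

```bash
python3 -m crank '[[[0,0,0],[0,0,0.1],0],[[0,0,0],[0,0,0.1],0],[[0,0,0],[0,0,0],0],[[0,0,0],[0,0,0],0]]' | tail -c 500
```

```text
clock: 16.05
eef_pos: [508.0, -9.1, 83.5]
tool_rot: [3.14, 0.0, 1.447]
wrist_force: [-1.5, -0.1, 9.6]
opening: 0.3
grip_force: 5.0
```

```bash
python3 -m crank '[[[0,0,0],[0,0,0.1],0],[[0,0,0],[0,0,0],0]]' | grep -E "clock|eef|wrist"
for i in 1 2; do python3 -m crank '[[[0,0,0],[0,0,0],0]]' | grep -E "eef|wrist"; done
```

```text
clock: 16.3
eef_pos: [508.1, -9.1, 82.6]
wrist_force: [-1.7, -0.5, 10.9]
eef_pos: [508.1, -9.1, 82.7]
wrist_force: [-2.2, 0.2, 11.5]
eef_pos: [508.1, -9.1, 82.7]
wrist_force: [-2.2, 0.3, 11.0]
```

```bash
python3 -m crank '[[[0,0,0],[0,0,0.06],0],[[0,0,0],[0,0,0],0]]' | grep -E "clock|eef|wrist"
for i in 1 2 3 4; do python3 -m crank '[[[0,0,0],[0,0,0],0],[[0,0,0],[0,0,0],0]]' | grep -E "eef|wrist"; done
python3 - <<'E'
from h import *
to(507.4,-9,77.5)
p,d=snap('side');cv2.imwrite('pics/s5.png',cv2.resize(p[210:290,310:410][:,:,::-1],None,fx=7,fy=7,interpolation=cv2.INTER_CUBIC))
E
```

```text
clock: 16.8
eef_pos: [508.1, -9.1, 82.2]
wrist_force: [-1.4, 0.6, 11.6]
eef_pos: [508.1, -9.1, 82.2]
wrist_force: [-2.9, 0.6, 11.3]
eef_pos: [508.1, -9.1, 82.2]
wrist_force: [-2.1, -0.3, 12.1]
eef_pos: [508.1, -9.1, 82.2]
wrist_force: [-2.9, -0.9, 11.8]
eef_pos: [508.1, -9.1, 82.2]
wrist_force: [-2.3, 1.2, 11.5]
shift cm [-0.   -0.07  0.47] turn z None clk 17.8 [508.1  -9.1  82.2] [3.139 0.    1.447] F [-2.3  1.2 11.5] open 0.6 g 5.990303952712566
```

View pics/s5.png

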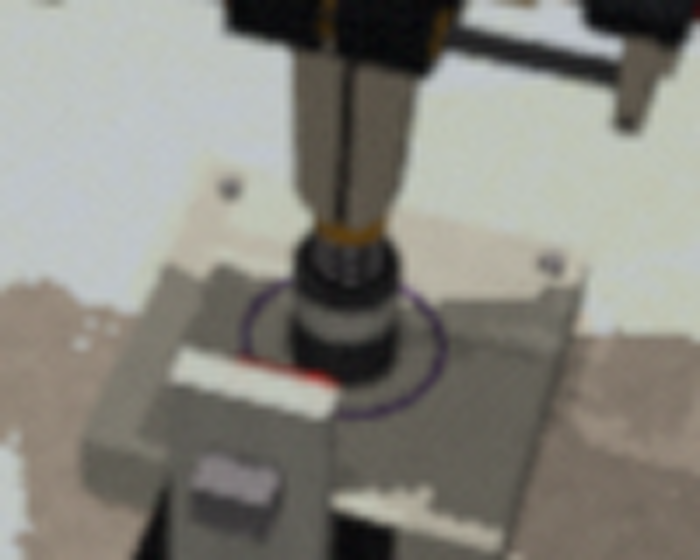

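At 11.7 N the loaded cap's top is at about z = 82–83 mm, against the mark at 77.5 mm. The sag is about 7.5 mm, so k is about 1.6 N/mm, and the crop shows the cap pressed but still well out of the barrel. The spring is sound, so the unit goes in the green tray. I'll trim to 12 N and hold a full second more.

```bash
python3 -m crank '[[[0,0,0],[0,0,0.03],0],[[0,0,0],[0,0,0],0],[[0,0,0],[0,0,0],0],[[0,0,0],[0,0,0],0],[[0,0,0],[0,0,0],0],[[0,0,0],[0,0,0],0],[[0,0,0],[0,0,0],0],[[0,0,0],[0,0,0],0],[[0,0,0],[0,0,0],0],[[0,0,0],[0,0,0],0]]' | grep -E "clock|eef|wrist"
python3 -m crank '[[[0,0,0],[0,0,-0.5],0],[[0,0,0],[0,0,-1],0],[[0,0,0],[0,0,-2],0],[[0,0,0],[0,0,0],0.7],[[0,0,0],[0,0,0],0.7],[[0,0,0],[0,0,0],0.7],[[0,0,0],[0,0,0],0.7],[[0,0,0],[0,0,0],0.7],[[0,0,0],[0,0,0],0.7],[[0,0,0],[0,0,0],0.7]]' 25
python3 - <<'E'
from h import *
to(507.4,-9,27.7,83)
E
```

```text
clock: 19.1
eef_pos: [508.1, -9.1, 81.9]
wrist_force: [-2.4, -0.4, 12.7]
clock: 20.35
eef_pos: [507.3, -9.2, 115.3]
tool_rot: [3.142, -0.0, 1.447]
wrist_force: [0.4, 0.3, 0.2]
opening: 63.8
grip_force: 0.0
shift cm [0.02 0.   8.76] turn z -0.1 clk 20.35 [507.3  -9.2 115.3] [ 3.142 -0.     1.447] F [0.4 0.3 0.2] open 63.8 g 0.0
```

```bash
python3 -m crank '[[[0,0,0],[0,0,3],0.7],[[0,0,0],[0,0,3],0.7],[[0,0,0],[0,0,2],0.7],[[0,0,0],[0,0,0.7],0.7],[[0,0,0],[0,0,0],0.7],[[0,0,0],[0,0,0],0.7],[[0,0,0],[0,0,0],0.2],[[0,0,0],[0,0,0],0.2],[[0,0,0],[0,0,0],0.2],[[0,0,0],[0,0,0],0.2],[[0,0,0],[0,0,0],0.2],[[0,0,0],[0,0,0],0.2]]' 25
python3 -m crank '[[[0,0,0],[0,0,0],0.2],[[0,0,0],[0,0,-1],0.2],[[0,0,0],[0,0,-2],0.2],[[0,0,0],[0,0,-4],0.2],[[0,0,0],[0,0,-3],0.2],[[0,0,0],[0,0,0],0.2]]'
python3 - <<'E'
from h import *
to(599,-272,80,83)
E
```

```text
clock: 21.85
eef_pos: [507.4, -9.2, 28.4]
tool_rot: [3.141, -0.0, 1.447]
wrist_force: [-0.8, 0.2, 1.7]
opening: 33.7
grip_force: 25.0
clock: 22.6
eef_pos: [508.7, -9.0, 130.3]
tool_rot: [3.137, -0.001, 1.447]
wrist_force: [0.8, -0.9, -1.9]
opening: 33.5
grip_force: 25.0
shift cm [-24.98  12.18   5.07] turn z -0.1 clk 22.6 [508.7  -9.  130.3] [ 3.137e+00 -1.000e-03  1.447e+00] F [ 0.8 -0.9 -1.9] open 33.5 g 24.999558851122856
```

```bash
python3 -m crank '[[[0,0,0],[-4.2,2,0],0.2],[[0,0,0],[-4.2,2,0],0.2],[[0,0,0],[-4.2,2,0],0.2],[[0,0,0],[-4.2,2.1,0],0.2],[[0,0,0],[-4.1,2,0],0.2],[[0,0,0],[-4.1,2.1,0],0.2],[[0,0,0],[0,0,3],0.2],[[0,0,0],[0,0,2.5],0.2],[[0,0,0],[0,0,2],0.2],[[0,0,0],[0,0,0],0.2],[[0,0,0],[0,0,0],0.2]]'
python3 - <<'E'
from h import *
p,d=snap('side');cv2.imwrite('pics/s6.png',cv2.resize(p[120:250,270:450][:,:,::-1],None,fx=4,fy=4))
to(599,-272,17,83)
E
```

```text
clock: 23.98
eef_pos: [598.2, -272.2, 53.8]
tool_rot: [3.14, 0.0, 1.448]
wrist_force: [0.8, -0.5, -1.6]
opening: 33.2
grip_force: 25.0
shift cm [0.04 0.03 3.73] turn z -0.1 clk 24.025 [ 598.5 -272.4   54.3] [3.139 0.    1.447] F [ 0.3 -0.3 -2.1] open 33.4 g 24.999756887555122
```

View pics/s6.png

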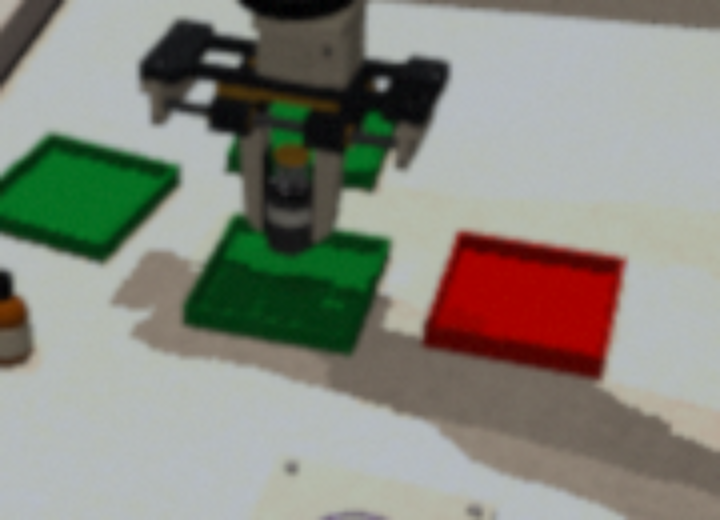

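The unit hangs upright above the chosen green tray: foot at crop (290,248), tray centre about (288,285), which agrees once the height is allowed for.

```bash
python3 -m crank '[[[0,0,0],[0,0,1.5],0.2],[[0,0,0],[0,0,1],0.2],[[0,0,0],[0,0,0.6],0.2],[[0,0,0],[0,0,0.2],0.2],[[0,0,0],[0,0,0],0.2],[[0,0,0],[0,0,0],0.2]]'
python3 -m crank '[[[0,0,0],[0,0,0.15],0.2],[[0,0,0],[0,0,0],0.2],[[0,0,0],[0,0,0],0.2]]'
```

```text
clock: 24.78
eef_pos: [597.9, -272.4, 20.6]
tool_rot: [3.141, 0.0, 1.447]
wrist_force: [-0.2, -0.3, -2.0]
opening: 33.4
grip_force: 25.0
clock: 25.15
eef_pos: [597.6, -272.4, 18.8]
tool_rot: [3.142, -0.0, 1.447]
wrist_force: [0.2, -0.2, -3.2]
opening: 33.8
grip_force: 25.0
```

```bash
python3 -m crank '[[[0,0,0],[0,0,0.1],0.2],[[0,0,0],[0,0,0],0.2],[[0,0,0],[0,0,0],0.2]]'
python3 -m crank '[[[0,0,0],[0,0,0.1],0.2],[[0,0,0],[0,0,0],0.2],[[0,0,0],[0,0,0],0.2]]'
```

```text
clock: 25.52
eef_pos: [597.6, -272.3, 17.8]
tool_rot: [-3.142, -0.0, 1.447]
wrist_force: [0.3, 0.3, -2.0]
opening: 33.3
grip_force: 25.0
clock: 25.9
eef_pos: [597.6, -272.3, 16.8]
tool_rot: [-3.142, -0.0, 1.447]
wrist_force: [0.6, 0.3, -1.6]
opening: 33.5
grip_force: 25.0
```

```bash
python3 -m crank '[[[0,0,0],[0,0,0.07],0.2],[[0,0,0],[0,0,0],0.2],[[0,0,0],[0,0,0],0.2]]'
python3 -m crank '[[[0,0,0],[0,0,0.05],0.2],[[0,0,0],[0,0,0],0.2],[[0,0,0],[0,0,0],0.2]]'
```

```text
clock: 26.28
eef_pos: [597.7, -272.3, 16.5]
tool_rot: [3.141, 0.0, 1.447]
wrist_force: [-1.7, 0.2, 0.4]
opening: 33.1
grip_force: 25.0
clock: 26.65
eef_pos: [597.7, -272.3, 16.5]
tool_rot: [3.141, 0.0, 1.447]
wrist_force: [-2.5, 0.7, 6.4]
opening: 33.5
grip_force: 25.0
```

The unit is on the floor. Release and rise.

```bash
python3 -m crank '[[[0,0,0],[0,0,0],0.55],[[0,0,0],[0,0,0],0.55],[[0,0,0],[0,0,0],0.55],[[0,0,0],[0,0,0],0.55],[[0,0,0],[0,0,-1.5],0.55],[[0,0,0],[0,0,-4],0.55],[[0,0,0],[0,0,-5],0.55],[[0,0,0],[0,0,-5],0.55],[[0,0,0],[0,0,-3],0.55],[[0,0,0],[0,0,0],0.55],[[0,0,0],[0,0,0],0.55]]'
python3 - <<'E'
from h import *
p,d=snap('side');cv2.imwrite('pics/s7.png',cv2.resize(p[100:400,170:450][:,:,::-1],None,fx=2,fy=2))
E
```

```text
clock: 28.02
eef_pos: [596.7, -272.2, 199.8]
tool_rot: [-3.14, -0.0, 1.447]
wrist_force: [-0.2, -0.5, -0.8]
opening: 51.4
grip_force: 0.0
```

View pics/s7.png

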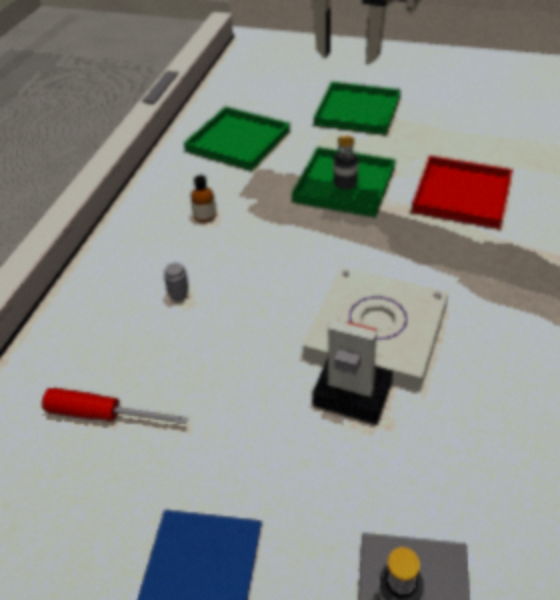

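The unit stands upright in the chosen green tray at crop (346,170). The spare is still on the grey pad, the bystanders have not moved, and the gripper is clear.

```bash
python3 -c "
from cell import ticket; print(ticket.job_done())"
```

```text
the job is handed in; nothing more can be done
None
```

The job is handed in: at about 12 N the loaded cap stayed roughly 5 mm above the red pointer, so the spring is sound, and the unit now stands upright in the green tray nearest the base.

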